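Lift the sized pump gear out of the die

ROBOT

A 6-joint arm with a two-finger parallel gripper is mounted at the origin on a cart in front of the work surface, level with it; the furniture and walls round the work are solid. World frame = base frame: x ahead of the robot, y to its left, z up, the work surface at z = 0. Lengths are in m, angles in rad, forces in N, time in s.
With the tool pointing down it reaches from about 0.275 to 0.775 m from the base axis. Payload 14.6 kg.
Tool frame: the origin (TCP) lies on the centre line of the jaws, within the pads' length; the fingertips stand 19 mm ahead of it and the grasp point (between the pads) is the TCP; z points along the fingers, y is the line along which they close (so a half turn about z gives the same grasp; the last joint's range is limited). The gripper opens to 85 mm and grips with 20 to 120 N. Pads are 22 mm wide; open, the fingers measure 114 mm over their backs; the gripper's body (76 mm by 85 mm) begins 54 mm behind the grasp point. The pads swing forward as they close: fully open they stand 13 mm farther back than shut.
Start: joints at [1.078, 0.263, -0.048, 1.259, 0, 1.415], TCP at [0.174, 0.495, 0.25] pointing down, gripper open.
Joint ranges: [-2.65, 2.65], [-0.89, 1.7], [-1.18, 1.37], [-2.13, 2.11], [-1.35, 1.29], [-3.14, 3.14]. Speed limits (rad/s): [1.89, 1.89, 2.57, 2.79, 3.14, 3.14].

INTERFACE

Orientations are given as a 3x3 rotation matrix whose columns are the frame's x, y, z axes.
In Python, from workcell import observe, snapshot, camera_params, job_done gives the robot as it stands. The module is installed in compiled form; this text tells all that it offers.
- The arm moves only by the tool arm_command, never from a script. Its argument "steps" is a list of rows, each a list of 5 numbers: the closure, from -1 (fully open) to 1 (shut), then the shift along the tool's x, y, z in m, then the turn about the tool's z in rad. In form: [[gripper, tx, ty, tz, yaw], ...]. A call has 1 to 5 rows; each row is the pose to reach, as a shift and turn from the pose commanded when the call began, along the tool's axes at that moment; what a row does not reach only later rows make up. A row lasts 1/12 s, in which the tool goes at most 41.7 mm and 7.16 degrees, less where a joint would pass 70% of its speed; a pose out of reach is approached as far as the arm can. A call with a gripper value outside its range is refused whole. The fingers move at their own pace and stop on an object; "force" is the grip in N (left out, the last holds). Time passes only in rows, so rows that repeat a pose let the fingers close. It gives the time, the measured TCP pose, the force, the opening and the grip force at its end, in the units of the state.
- observe(): the state, without advancing time (a new reading comes with each control period).
- snapshot(name): name is "side" or "top" or "wrist"; returns (picture, depth): 384x512x3 uint8, blue, green, red; 384x512 float32, m along the optical axis (not along the pixel's ray), 0 where there is no reading.
- camera_params(name): a dict with "camera_matrix" (3x3 intrinsics, pixels), "eye" and "attitude" of the camera in the world; the wrist camera has in their place "tool_from_camera" (4x4, takes a point from camera to tool coordinates, whose origin is the TCP and whose axes are the flange's). Camera axes: x right, y down, z forward; pixel columns grow to the right and rows downward; lengths in m; the calibration is good to about 2 mm. A picture is of the moment at which its call begins: read the wrist's pose just before it. camera_params takes no time and is no camera call.
- job_done(): hands the job in; it is judged then, once.
The state is a dict: "time_s": time; "q": joint angles; "qvel": joint speeds; "joint_efforts": joint torques, N m; "tcp_pos": TCP position; "tool_rot": TCP orientation; "contact_force": force on the tool from outside, world axes, zero at the start; "moment": the same for the moment, N m; "finger_gap": finger opening in m; "finger_force": force on a finger pad.
Only numpy, scipy, OpenCV 4.12 (cv2) and the standard library are available. Lean on these libraries where they do the work, as an engineer would, in place of code of your own. Each camera call takes 0.05 s, during which the arm holds its last target. There are 200 camera calls.

TASK

The toothed pump gear in the two-cavity die is finished. Lift it up out of the die and set it down gently, boss up, on the floor of the open aluminium tray (do not drop it in). Leave the plain round blank in the other cavity of the die where it is.

Things in the scene. Friction and masses are not known exactly. Their poses are not given: they have to be found in the camera images.
- gear: Dark steel pump gear with a toothed rim, 52 mm across the teeth, the toothed part 22 mm tall, with a boss on top 28 mm in diameter and 7 mm high (29 mm in all), 0.24 kg. Origin at the centre of its underside, z up. It sits loosely in one of the two cavities of the die, at any yaw; 12 mm of the teeth and the boss stand above the die's top face, so it can be gripped across the teeth there.
- blank: Plain steel ring, no teeth and no boss, 52 mm in diameter, 18 mm tall, bore 20 mm, in the other cavity of the die, 8 mm of it above the die's top face. Origin at the centre of its underside, z up. Stays where it is.
- die: Fixed steel die block on the table, 84 mm (its x) by 170 mm (its y), 36 mm high, with a 12 mm high foot 98 mm by 150 mm. Two open round cavities, 56 mm in diameter and 10 mm deep (floor 26 mm above the table), centred 45 mm to either side of the middle along its y. Which one holds the gear varies. Origin at the middle of its underside, z up.
- tray: Fixed open aluminium tray on the table, 160 mm (its x) by 140 mm (its y), 22 mm high, walls and floor 4 mm thick, empty at the start. Origin at the middle of its underside, z up.
Things that resemble listed ones, but are neither listed nor needed, are in the scene too. What is shaped like the gear but green or pink is not meant.

How it is judged:
By the outcome, as a careful person would: the job done as asked, in the order asked, and still so for the second after the job is handed in, with the robot touching nothing.
It also fails if it takes over 40 s, if anything falls off the work surface, if the arm or the gripper's body presses on something with over 40 N, if the wrist force passes 120 N, or if a joint passes its speed limit or range.

## Working session

There is one attempt and no reset: what is moved stays moved. The work goes in short steps, Python scripts to look and compute and a tool call to move; the robot and the scene stay as the last step left them, time stands still between calls to the robot, and variables do not carry over. Pictures are saved under pics/ and viewed, at most 10 in all, crops included, and the job is handed in when it is done.

Besides the shell and the picture viewer there is one more tool, called after ">>>" as name([rows], argument=value, ...), one row to a line, values as JSON. arm_command: Moves the arm, as the interface text tells. Its arguments: {"type":"object","properties":{"steps":{"type":"array"},"force":{"type":"number"}},"required":["steps"]}

```bash
mkdir -p pics; cat > h.py <<'E'
import numpy as np, cv2
from workcell import observe, snapshot, camera_params
def cloud(name):
    s=observe(); p=camera_params(name); im,d=snapshot(name)
    K=np.array(p["camera_matrix"]); v,u=np.mgrid[:384,:512]
    c=np.stack([(u-K[0,2])/K[0,0]*d,(v-K[1,2])/K[1,1]*d,d],-1)
    if name=="wrist":
        T=np.array(p["tool_from_camera"]); c=c@T[:3,:3].T+T[:3,3]
        R=np.array(s["tool_rot"]); t=np.array(s["tcp_pos"])
    else: R=np.array(p["attitude"]); t=np.array(p["eye"])
    w=c@R.T+t; w[d==0]=np.nan
    return im,w,s
E
python3 - <<'E'
from h import *
im,w,s=cloud("top"); np.save("top.npy",w); cv2.imwrite("pics/top.png",im)
im,w2,_=cloud("side"); np.save("side.npy",w2); cv2.imwrite("pics/side.png",im)
print(s["tool_rot"],s["tcp_pos"],s["finger_gap"]); print(camera_params("top")); print(w[::64,::64].round(3).tolist())
E
```

```text
[[-9.43479734e-01  3.31429796e-01 -5.31143322e-04]
 [ 3.31430175e-01  9.43479240e-01 -9.81114428e-04]
 [ 1.75952144e-04 -1.10169850e-03 -9.99999378e-01]] [0.173873   0.49508285 0.24981128] 0.0853163455170658
{'camera_matrix': array([[451.80762934,   0.        , 257.43235113],
       [  0.        , 451.80762934, 182.70659492],
       [  0.        ,   0.        ,   1.        ]]), 'eye': array([0.44574531, 0.03134942, 0.88827109]), 'attitude': array([[-0.01046904, -0.98653812,  0.16319599],
       [-0.99983073,  0.0078581 , -0.01663612],
       [ 0.01512975, -0.16334253, -0.9864534 ]])}
[[[1.225, 0.785, -0.386], [1.456, 0.759, -0.764], [0.942, 0.266, 0.076], [0.987, 0.151, 0.002], [0.854, 0.019, 0.221], [0.852, -0.083, 0.223], [0.85, -0.185, 0.226], [1.457, -0.77, -0.77]], [[1.057, 0.818, -0.471], [1.188, 0.743, -0.764], [0.82, 0.267, 0.055], [0.844, 0.15, -0.001], [0.77, 0.019, 0.164], [0.768, -0.089, 0.168], [0.769, -0.199, 0.165], [1.185, -0.748, -0.77]], [[0.827, 0.761, -0.401], [0.928, 0.721, -0.747], [0.708, 0.278, -0.002], [0.706, 0.148, 0.003], [0.706, 0.018, -0.001], [0.705, -0.113, -0.002], [0.704, -0.244, -0.001], [0.925, -0.726, -0.766]], [[0.62, 0.679, -0.281], [0.69, 0.715, -0.766], [0.576, 0.273, -0.0], [0.575, 0.146, -0.001], [0.574, 0.019, -0.0], [0.573, -0.108, 0.001], [0.572, -0.236, 0.0], [0.679, -0.706, -0.767]], [[0.46, 0.923, -0.755], [0.458, 0.701, -0.766], [0.451, 0.269, -0.003], [0.45, 0.144, 0.003], [0.449, 0.021, 0.0], [0.447, -0.084, 0.129], [0.446, -0.182, 0.161], [0.444, -0.686, -0.764]], [[0.239, 0.909, -0.762], [0.236, 0.687, -0.763], [0.332, 0.263, 0.001], [0.347, 0.127, 0.128], [0.351, 0.024, 0.167], [0.349, -0.075, 0.166], [0.348, -0.174, 0.167], [0.219, -0.669, -0.765]]]
```

View pics/top.png

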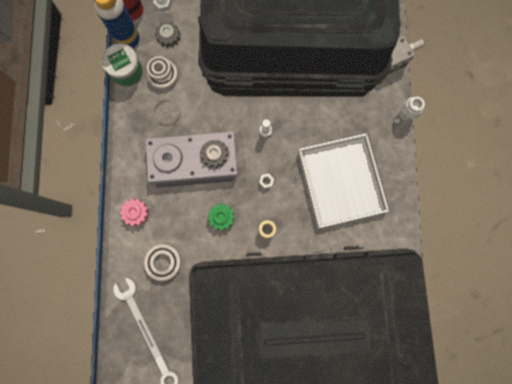

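View pics/side.png

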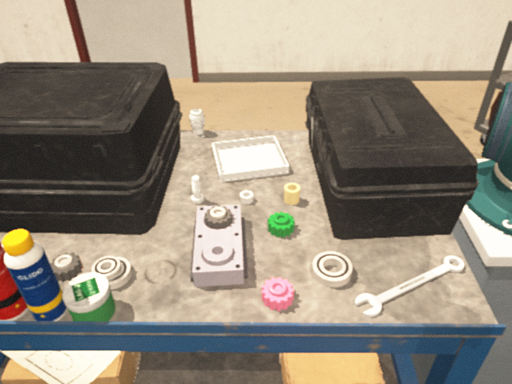

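The top view shows the dark gear in the die at pixel (214,153), with the blank at (167,157). The tray is centred near (342,181). The green, pink and loose dark gears are decoys.

```bash
python3 - <<'E'
from h import *
w=np.load("top.npy")
def sub(r0,r1,c0,c1,z0,z1):
    a=w[r0:r1,c0:c1].reshape(-1,3); return a[(a[:,2]>z0)&(a[:,2]<z1)]
g=sub(135,172,195,235,.043,.07); print("gear",len(g),g.min(0),g.max(0),cv2.minEnclosingCircle(g[:,:2].astype(np.float32)))
b=sub(135,180,148,188,.041,.06); print("blank",len(b),cv2.minEnclosingCircle(b[:,:2].astype(np.float32)))
d=sub(125,195,140,245,.030,.07); print("die",cv2.minAreaRect(d[:,:2].astype(np.float32)), np.median(d[:,2]))
t=sub(130,232,292,392,.012,.04); print("tray",cv2.minAreaRect(t[:,:2].astype(np.float32)),t[:,2].max())
f=sub(170,195,325,360,-.02,.03); print("floor",np.median(f[:,2]))
t=sub(0,384,100,440,.03,.4)
for lo,hi in((.4,.5),(.5,.6),(.6,.7),(.7,.8)):
    a=t[(t[:,0]>lo)&(t[:,0]<hi)]; print(lo,a[:,2].max(),a[a[:,2].argmax()])
E
```

```text
gear 505 [0.61923894 0.07454488 0.04325731] [0.6683951  0.1240787  0.05815157] ((0.6432021856307983, 0.10010173171758652), 0.025687720626592636)
blank 453 ((0.636509358882904, 0.18954889476299286), 0.02625128999352455)
die ((0.6402347087860107, 0.14495211839675903), (0.08508434891700745, 0.17018313705921173), 4.7957892417907715) 0.036329765030757244
tray ((0.5948485136032104, -0.1504824310541153), (0.1603441685438156, 0.14081530272960663), 12.966117858886719) 0.026528346854662432
floor 0.003416675784031764
0.4 0.17122328570576462 [ 0.4193491  -0.20704887  0.17122329]
0.5 0.038820669523240814 [0.59827692 0.13971098 0.03882067]
0.6 0.06229723733707704 [0.69305576 0.00382151 0.06229724]
0.7 0.22914067132258542 [0.79903112 0.05437435 0.22914067]
```

```bash
cat >> h.py <<'E'
def delta(x,y,z,ydeg,s=None):
    "shift (tool axes) and turn that bring the TCP to x,y,z with tool y at world angle ydeg (mod 180)"
    s=s or observe(); R=np.array(s["tool_rot"]); 
    d=R.T@(np.array([x,y,z])-s["tcp_pos"])
    a=np.degrees(np.arctan2(R[1,1],R[0,1])); t=-((ydeg-a+90)%180-90)
    print("delta",d.round(4),"yaw rad",np.radians(t).round(3),"dist",np.linalg.norm(d).round(3),"t",s["time_s"])
E
python3 -c "
from h import *
delta(.643,.100,.2,4.7)"
```

```text
delta [-0.5736 -0.2173  0.05  ] yaw rad 1.151 dist 0.615 t 0.1
```

>>> arm_command([
  [-1,-0.038,-0.014,0.0,0.08],
  [-1,-0.076,-0.029,0.0,0.16],
  [-1,-0.114,-0.043,0.0,0.24],
  [-1,-0.152,-0.058,0.0,0.32],
  [-1,-0.19,-0.072,0.0,0.4],
])

```text
time_s: 0.52
tcp_pos: [0.3303, 0.3628, 0.2502]
tool_rot: [[-0.738, 0.675, -0.0], [0.675, 0.738, -0.0], [0.0, -0.0, -1.0]]
contact_force: [0.6, 1.1, 0.3]
finger_gap: 0.0856
finger_force: 0.0
```

```bash
python3 -c "
from h import *
delta(.643,.100,.2,4.7)"
```

```text
delta [-0.4082  0.0173  0.0501] yaw rad 0.747 dist 0.412 t 0.5167
```

>>> arm_command([
  [-1,-0.04,0.002,0.005,0.08],
  [-1,-0.08,0.003,0.01,0.16],
  [-1,-0.12,0.005,0.015,0.24],
  [-1,-0.16,0.007,0.02,0.32],
  [-1,-0.2,0.008,0.025,0.4],
])

```text
time_s: 0.93
tcp_pos: [0.484, 0.2342, 0.2249]
tool_rot: [[-0.416, 0.909, -0.0], [0.909, 0.416, 0.0], [0.0, -0.0, -1.0]]
contact_force: [1.2, 0.5, 0.3]
finger_gap: 0.0858
finger_force: 0.0
```

```bash
python3 -c "
from h import *
delta(.643,.100,.2,4.7)"
```

```text
delta [-0.1881  0.0888  0.0249] yaw rad 0.347 dist 0.21 t 0.9333
```

>>> arm_command([
  [-1,-0.036,0.017,0.005,0.08],
  [-1,-0.072,0.034,0.01,0.16],
  [-1,-0.108,0.051,0.015,0.24],
  [-1,-0.144,0.068,0.02,0.32],
  [-1,-0.18,0.085,0.025,0.347],
])

```text
time_s: 1.35
tcp_pos: [0.6366, 0.1064, 0.1997]
tool_rot: [[-0.081, 0.997, -0.001], [0.997, 0.081, -0.0], [0.0, -0.001, -1.0]]
contact_force: [-0.3, 0.3, 0.6]
finger_gap: 0.0849
finger_force: 0.0
```

>>> arm_command([
  [-1,0,0,0,0],
])

```text
time_s: 1.43
tcp_pos: [0.6392, 0.1035, 0.1977]
tool_rot: [[-0.08, 0.997, -0.001], [0.997, 0.08, -0.001], [-0.001, -0.001, -1.0]]
contact_force: [-0.0, -0.1, 0.2]
finger_gap: 0.0855
finger_force: 0.0
```

```bash
python3 - <<'E'
from h import *
im,w,s=cloud("wrist"); np.save("w1.npy",w); cv2.imwrite("pics/w1.png",im)
delta(.643,.100,.1,4.7,s); print(s["tcp_pos"],s["finger_gap"])
a=w.reshape(-1,3); a=a[(abs(a[:,0]-.643)<.035)&(abs(a[:,1]-.1)<.035)]
for lo,hi in((.043,.065),(.052,.065)):
    g=a[(a[:,2]>lo)&(a[:,2]<hi)]; print(len(g),cv2.minEnclosingCircle(g[:,:2].astype(np.float32)),np.median(g[:,2]))
d=w.reshape(-1,3); d=d[(d[:,2]>.033)&(d[:,2]<.039)]; print("die top",np.median(d[:,2]))
E
```

```text
delta [-0.0037  0.0036  0.0977] yaw rad -0.002 dist 0.098 t 1.4333
[0.63924792 0.10351262 0.19773439] 0.08554007701992292
1553 ((0.6435672044754028, 0.10076519101858139), 0.025965355336666107) 0.0490770696479928
400 ((0.6434290409088135, 0.10080352425575256), 0.014429408125579357) 0.05537100058690943
die top 0.03657892165293267
```

View pics/w1.png

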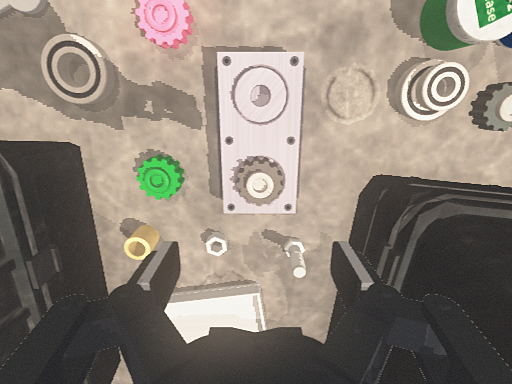

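The wrist view shows the gear at (260,183), with the blank above it in the die. The fingertips are at about (165,250) and (345,250). Next I go to just above the gear, part-close the fingers and measure the tip height.

>>> arm_command([
  [-0.45,-0.001,0.001,0.03,0],
  [-0.45,-0.002,0.003,0.06,0],
  [-0.45,-0.003,0.004,0.09,0],
  [-0.45,-0.003,0.004,0.1,0],
  [-0.45,-0.003,0.004,0.1,0],
])

```text
time_s: 1.9
tcp_pos: [0.6378, 0.106, 0.0982]
tool_rot: [[-0.087, 0.996, -0.005], [0.996, 0.087, -0.0], [0.0, -0.004, -1.0]]
contact_force: [0.1, 0.2, -0.7]
finger_gap: 0.0619
finger_force: 0.0
```

```bash
python3 - <<'E'
from h import *
im,w,s=cloud("wrist"); cv2.imwrite("pics/w2.png",im)
R=np.array(s["tool_rot"]); t=(w-s["tcp_pos"])@R
delta(.6435,.1008,.0585,4.7,s); print(s["tcp_pos"],s["finger_gap"])
a=t.reshape(-1,3); m=(abs(a[:,0])<.014)&(abs(a[:,1])<.06)&(a[:,2]>-.03)&(a[:,2]<.035); a=a[m]
for sg in(-1,1):
    f=a[a[:,1]*sg>0]; print(len(f),f.min(0),f.max(0),np.percentile(f[:,2],[90,98]))
E
```

```text
delta [-0.0056  0.0054  0.0397] yaw rad 0.005 dist 0.04 t 1.9
[0.63780353 0.10595167 0.09820232] 0.06187116156690536
1726 [-0.01087081 -0.05301204 -0.02993263] [ 0.01345179 -0.03075684  0.01344232] [0.00413832 0.00940683]
1710 [-0.01138438  0.03028446 -0.02997676] [0.01356132 0.05422141 0.01281866] [0.00414556 0.00906098]
```

View pics/w2.png

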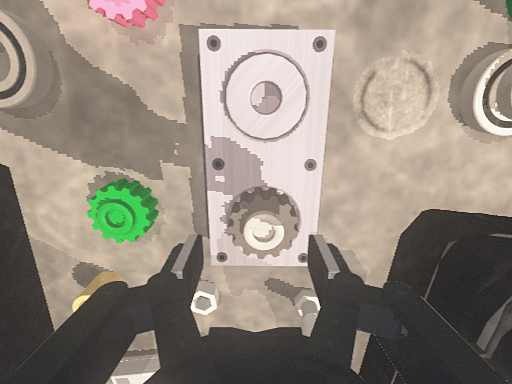

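>>> arm_command([
  [-0.45,0,0,0,0],
  [-0.45,0,0,0,0],
])

```text
time_s: 2.12
tcp_pos: [0.6405, 0.1057, 0.1022]
tool_rot: [[-0.086, 0.996, 0.003], [0.996, 0.086, 0.0], [-0.0, 0.003, -1.0]]
contact_force: [-0.1, -0.2, -0.2]
finger_gap: 0.0618
finger_force: 0.0
```

```bash
python3 - <<'E'
from h import *
im,w,s=cloud("wrist")
delta(.6435,.1008,.0545,4.7); print(s["tcp_pos"],s["contact_force"])
a=w.reshape(-1,3); a=a[(abs(a[:,0]-.643)<.029)&(abs(a[:,1]-.1)<.035)]
g=a[(a[:,2]>.044)&(a[:,2]<.065)]; print(len(g),cv2.minEnclosingCircle(g[:,:2].astype(np.float32)))
g=a[(a[:,2]>.052)&(a[:,2]<.065)]; print(len(g),cv2.minEnclosingCircle(g[:,:2].astype(np.float32)),np.median(g[:,2]))
E
```

```text
delta [-0.0051  0.0025  0.0476] yaw rad 0.004 dist 0.048 t 2.1667
[0.64051344 0.1057228  0.10224368] [-0.07755358 -0.19243974 -0.23758395]
3146 ((0.6435846090316772, 0.10057555884122849), 0.02633233182132244)
844 ((0.6432126760482788, 0.10085465759038925), 0.014747570268809795) 0.055326691459942776
```

>>> arm_command([
  [-0.4,-0.005,0.003,0.01,0],
  [-0.4,-0.005,0.003,0.02,0],
  [-0.4,-0.005,0.003,0.03,0],
  [-0.4,-0.005,0.003,0.03,0],
  [-0.4,-0.005,0.003,0.03,0],
])

```text
time_s: 2.58
tcp_pos: [0.6425, 0.1007, 0.0693]
tool_rot: [[-0.086, 0.996, -0.002], [0.996, 0.086, -0.0], [0.0, -0.002, -1.0]]
contact_force: [-0.0, 0.1, 0.8]
finger_gap: 0.0596
finger_force: 0.0
```

```bash
python3 - <<'E'
from h import *
delta(.6435,.1008,.0545,4.7)
E
```

```text
delta [0.0001 0.0011 0.0148] yaw rad 0.004 dist 0.015 t 2.5833
```

>>> arm_command([
  [-0.4,0,0.001,0.005,0],
  [-0.4,0,0.001,0.01,0],
  [-0.4,0,0.001,0.014,0],
  [-0.4,0,0.001,0.014,0],
  [-0.4,0,0.001,0.014,0],
])

```text
time_s: 3.0
tcp_pos: [0.644, 0.1008, 0.0561]
tool_rot: [[-0.086, 0.996, -0.0], [0.996, 0.086, -0.0], [0.0, -0.0, -1.0]]
contact_force: [-0.5, -0.4, -0.7]
finger_gap: 0.06
finger_force: 0.0
```

```bash
python3 - <<'E'
from h import *
im,w,s=cloud("wrist"); cv2.imwrite("pics/w3.png",cv2.resize(im[150:384,120:400],None,fx=2.5,fy=2.5))
R=np.array(s["tool_rot"]); t=(w-s["tcp_pos"])@R
a=t.reshape(-1,3); m=(abs(a[:,0])<.012)&(abs(a[:,1])<.05)&(abs(a[:,1])>.029)&(a[:,2]>-.03)&(a[:,2]<.016); a=a[m]
for sg in(-1,1):
    f=a[a[:,1]*sg>0]; print(len(f),f.max(0),np.percentile(f[:,2],[90,98,99.5]))
delta(.6435,.1008,.0545,4.7)
E
```

```text
1630 [ 0.01198794 -0.02970982  0.01358504] [0.00490123 0.01012582 0.01224551]
1629 [0.01198758 0.04991925 0.01388571] [0.00481416 0.0100554  0.01221369]
delta [ 0.     -0.0006  0.0018] yaw rad 0.004 dist 0.002 t 3.05
```

View pics/w3.png

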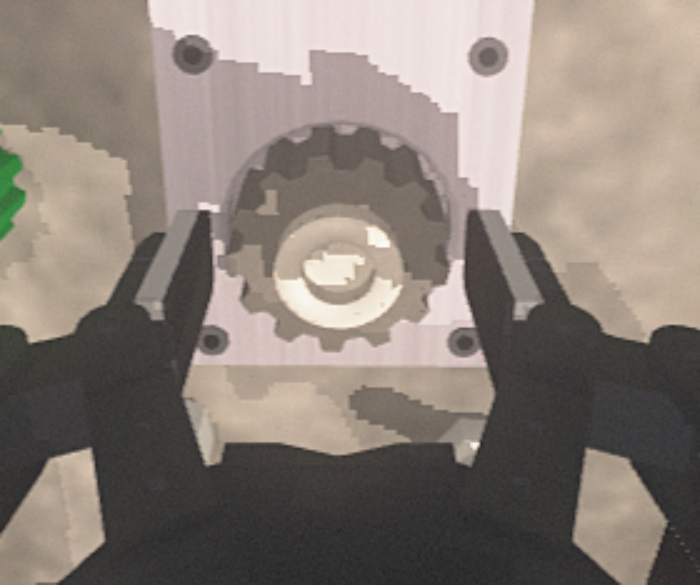

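The pads straddle the gear symmetrically, with the boss at about (340,270) in the crop. The tips are near z = 0.042, so I go down 3 mm and close.

>>> arm_command([
  [-0.4,0,0,0.0025,0],
  [0.2,0,0,0.0025,0],
  [0.2,0,0,0.0025,0],
  [0.2,0,0,0.0025,0],
  [0.2,0,0,0.0025,0],
], force=70)

```text
time_s: 3.47
tcp_pos: [0.6442, 0.1008, 0.0543]
tool_rot: [[-0.086, 0.996, 0.0], [0.996, 0.086, -0.0], [-0.0, 0.0, -1.0]]
contact_force: [-1.3, -0.6, 5.2]
finger_gap: 0.0481
finger_force: 71.6
```

>>> arm_command([
  [0.2,0,0,0,0],
  [0.2,0,0,0,0],
  [0.2,0,0,0,0],
])

```text
time_s: 3.72
tcp_pos: [0.6442, 0.1008, 0.0543]
tool_rot: [[-0.086, 0.996, 0.001], [0.996, 0.086, -0.0], [-0.0, 0.001, -1.0]]
contact_force: [-2.1, -0.5, 5.6]
finger_gap: 0.0484
finger_force: 71.6
```

>>> arm_command([
  [0.2,0,0,-0.005,0],
  [0.2,0,0,-0.01,0],
  [0.2,0,0,-0.02,0],
  [0.2,0,0,-0.03,0],
  [0.2,0,0,-0.04,0],
])

```text
time_s: 4.13
tcp_pos: [0.6442, 0.1008, 0.0951]
tool_rot: [[-0.086, 0.996, 0.0], [0.996, 0.086, -0.0], [-0.0, 0.0, -1.0]]
contact_force: [0.0, 0.1, -2.7]
finger_gap: 0.0482
finger_force: 72.7
```

>>> arm_command([
  [0.2,0,0,-0.02,0],
  [0.2,0,0,-0.04,0],
  [0.2,0,0,-0.06,0],
  [0.2,0,0,-0.06,0],
  [0.2,0,0,-0.06,0],
])

```text
time_s: 4.55
tcp_pos: [0.6447, 0.1008, 0.155]
tool_rot: [[-0.086, 0.996, 0.002], [0.996, 0.086, 0.0], [-0.0, 0.002, -1.0]]
contact_force: [-0.3, 0.1, -2.8]
finger_gap: 0.0482
finger_force: 72.9
```

```bash
python3 - <<'E'
from h import *
im,w,s=cloud("wrist"); cv2.imwrite("pics/w4.png",im)
R=np.array(s["tool_rot"]); t=(w-s["tcp_pos"])@R
a=t.reshape(-1,3); a=a[(abs(a[:,0])<.03)&(abs(a[:,1])<.022)&(a[:,2]>-.02)&(a[:,2]<.03)]
h,e=np.histogram(a[:,2],np.arange(-.02,.03,.002)); print(list(zip(e.round(3),h)))
top=a[(a[:,2]<np.percentile(a[:,2],30))]; print(top.mean(0),np.linalg.lstsq(np.c_[top[:,:2],np.ones(len(top))],top[:,2],rcond=None)[0])
c,rad=cv2.minEnclosingCircle(a[:,:2].astype(np.float32)); print(c,rad)
print(s["tcp_pos"],s["finger_gap"]); delta(.5949,-.1505,.16,13-180,s); delta(.5949,-.1505,.16,13-90,s)
print(s["q"])
E
```

```text
[(np.float64(-0.02), np.int64(0)), (np.float64(-0.018), np.int64(0)), (np.float64(-0.016), np.int64(0)), (np.float64(-0.014), np.int64(0)), (np.float64(-0.012), np.int64(0)), (np.float64(-0.01), np.int64(0)), (np.float64(-0.008), np.int64(0)), (np.float64(-0.006), np.int64(0)), (np.float64(-0.004), np.int64(82)), (np.float64(-0.002), np.int64(1157)), (np.float64(-0.0), np.int64(216)), (np.float64(0.002), np.int64(177)), (np.float64(0.004), np.int64(2250)), (np.float64(0.006), np.int64(1023)), (np.float64(0.008), np.int64(132)), (np.float64(0.01), np.int64(108)), (np.float64(0.012), np.int64(113)), (np.float64(0.014), np.int64(96)), (np.float64(0.016), np.int64(94)), (np.float64(0.018), np.int64(87)), (np.float64(0.02), np.int64(89)), (np.float64(0.022), np.int64(74)), (np.float64(0.024), np.int64(78)), (np.float64(0.026), np.int64(45))]
[ 1.58263527e-03 -3.09789251e-04 -8.08894631e-05] [ 0.0204223   0.00036946 -0.0001131 ]
(-1.3270228009787388e-05, -0.00041394075378775597) 0.02643396146595478
[0.64470515 0.10083555 0.15504441] 0.048194202190190764
delta [-0.2461 -0.0712 -0.0051] yaw rad -0.141 dist 0.256 t 4.55
delta [-0.2461 -0.0712 -0.0051] yaw rad 1.43 dist 0.256 t 4.55
[ 3.03933673e-02  5.18301349e-01  9.98968792e-02  1.14996317e+00
 -1.03558435e-05  1.51518946e+00]
```

View pics/w4.png

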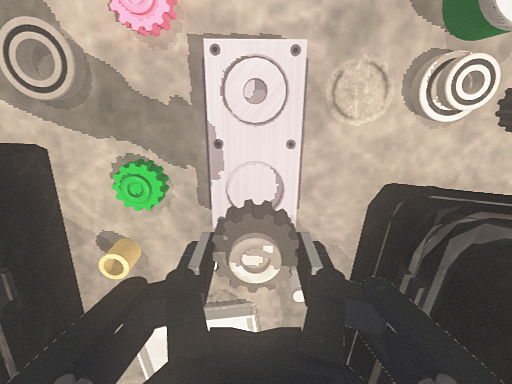

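The gear is held upright and centred at about (255,245), and the die's cavity at (255,188) is empty. The blank is still in place at (255,90).

>>> arm_command([
  [0.2,-0.025,-0.007,0,-0.03],
  [0.2,-0.06,-0.017,0,-0.06],
  [0.2,-0.095,-0.027,0,-0.09],
  [0.2,-0.13,-0.037,0,-0.12],
  [0.2,-0.165,-0.046,0,-0.14],
])

```text
time_s: 5.02
tcp_pos: [0.6112, -0.0688, 0.1525]
tool_rot: [[-0.226, 0.974, -0.002], [0.974, 0.226, 0.0], [0.001, -0.002, -1.0]]
contact_force: [0.8, -0.7, -1.3]
finger_gap: 0.0481
finger_force: 72.9
```

```bash
python3 - <<'E'
from h import *
delta(.600,-.150,.14,13)
E
```

```text
delta [-0.0766 -0.0292  0.0125] yaw rad 0.001 dist 0.083 t 5.0167
```

>>> arm_command([
  [0.2,-0.03,-0.012,0,0],
  [0.2,-0.06,-0.024,0,0],
  [0.2,-0.077,-0.029,0.01,0],
  [0.2,-0.077,-0.029,0.03,0],
  [0.2,-0.077,-0.029,0.05,0],
])

```text
time_s: 5.43
tcp_pos: [0.6009, -0.1504, 0.1023]
tool_rot: [[-0.222, 0.975, -0.0], [0.975, 0.222, 0.0], [0.0, -0.0, -1.0]]
contact_force: [0.6, 0.6, -3.0]
finger_gap: 0.0481
finger_force: 72.9
```

>>> arm_command([
  [0.2,0,0,0.01,0],
  [0.2,0,0,0.02,0],
  [0.2,0,0,0.02,0],
  [0.2,0,0,0.02,0],
  [0.2,0,0,0.02,0],
])

```text
time_s: 5.85
tcp_pos: [0.6019, -0.1489, 0.0846]
tool_rot: [[-0.224, 0.974, 0.001], [0.974, 0.224, -0.0], [-0.001, 0.001, -1.0]]
contact_force: [0.3, -0.3, -2.0]
finger_gap: 0.0483
finger_force: 73.0
```

```bash
python3 - <<'E'
from h import *
im,w,s=cloud("wrist"); cv2.imwrite("pics/w5.png",im)
np.save("w5.npy",w)
t=w.reshape(-1,3); t=t[(t[:,2]<.012)&(t[:,2]>-.01)]
f=t[(abs(t[:,0]-.6)<.05)&(t[:,1]>-.19)&(t[:,1]<-.1)]; print("floor z",len(f),np.percentile(f[:,2],[10,50,90]))
delta(.600,-.150,.0325,13,s); print(s["tcp_pos"],s["contact_force"])
E
```

```text
floor z 8830 [0.00383579 0.00464249 0.00545516]
delta [-0.0006 -0.0021  0.052 ] yaw rad -0.0 dist 0.052 t 5.85
[ 0.60190923 -0.14894843  0.08455141] [ 0.29041872 -0.31029535 -1.97061407]
```

View pics/w5.png

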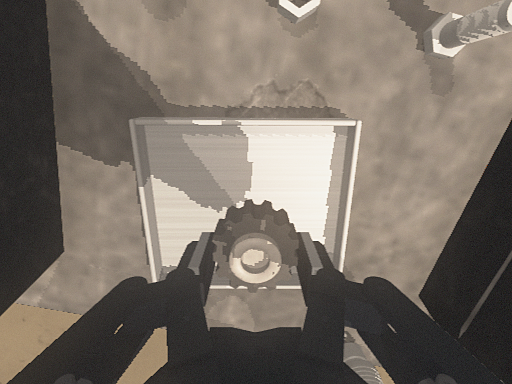

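The gear at (255,250) is over the tray, whose walls run from about x=140 to x=355 in the picture, and the axes are aligned. I lower it now.

>>> arm_command([
  [0.2,0,-0.002,0.015,0],
  [0.2,0,-0.002,0.03,0],
  [0.2,0,-0.002,0.04,0],
  [0.2,0,-0.002,0.045,0],
  [0.2,0,-0.002,0.045,0],
])

```text
time_s: 6.32
tcp_pos: [0.5992, -0.1493, 0.0382]
tool_rot: [[-0.224, 0.975, -0.001], [0.975, 0.224, 0.0], [0.001, -0.001, -1.0]]
contact_force: [-0.4, 0.2, -3.5]
finger_gap: 0.0482
finger_force: 72.9
```

>>> arm_command([
  [0.2,0,0,0.001,0],
  [0.2,0,0,0.002,0],
  [0.2,0,0,0.003,0],
  [0.2,0,0,0.004,0],
  [0.2,0,0,0.004,0],
])

```text
time_s: 6.73
tcp_pos: [0.5995, -0.1495, 0.0349]
tool_rot: [[-0.224, 0.975, 0.0], [0.975, 0.224, -0.0], [-0.0, 0.0, -1.0]]
contact_force: [0.1, 0.5, -2.5]
finger_gap: 0.0483
finger_force: 73.0
```

Still about 2 mm up (Fz is only the gear's weight).

>>> arm_command([
  [0.2,0,0,0.0005,0],
  [0.2,0,0,0.001,0],
  [0.2,0,0,0.0015,0],
  [0.2,0,0,0.002,0],
  [0.2,0,0,0.002,0],
])

```text
time_s: 7.15
tcp_pos: [0.5994, -0.1495, 0.0327]
tool_rot: [[-0.224, 0.975, -0.0], [0.975, 0.224, 0.0], [0.0, -0.0, -1.0]]
contact_force: [0.0, 0.7, -2.5]
finger_gap: 0.0482
finger_force: 73.0
```

>>> arm_command([
  [0.2,0,0,0.0005,0],
  [0.2,0,0,0.001,0],
  [0.2,0,0,0.001,0],
])

```text
time_s: 7.4
tcp_pos: [0.5995, -0.1496, 0.0323]
tool_rot: [[-0.224, 0.975, 0.0], [0.975, 0.224, -0.0], [-0.0, 0.0, -1.0]]
contact_force: [-2.4, -0.3, 4.5]
finger_gap: 0.0483
finger_force: 73.8
```

Contact with the floor: Fz rose to +4.5 N and the descent stopped. I open part way, then lift.

>>> arm_command([
  [-0.5,0,0,0,0],
  [-0.5,0,0,0,0],
  [-0.5,0,0,0,0],
  [-0.5,0,0,0,0],
  [-0.5,0,0,0,0],
])

```text
time_s: 7.82
tcp_pos: [0.5995, -0.1495, 0.0318]
tool_rot: [[-0.224, 0.975, 0.0], [0.975, 0.224, 0.0], [0.0, 0.0, -1.0]]
contact_force: [0.3, -0.2, -0.6]
finger_gap: 0.0638
finger_force: 0.0
```

>>> arm_command([
  [-0.5,0,0,-0.01,0],
  [-0.5,0,0,-0.03,0],
  [-0.5,0,0,-0.06,0],
  [-0.5,0,0,-0.09,0],
  [-0.5,0,0,-0.12,0],
])

```text
time_s: 8.23
tcp_pos: [0.5992, -0.1494, 0.1539]
tool_rot: [[-0.224, 0.975, 0.0], [0.975, 0.224, -0.0], [-0.0, 0.0, -1.0]]
contact_force: [0.8, -0.9, 0.1]
finger_gap: 0.064
finger_force: 0.0
```

>>> arm_command([
  [-0.5,0.0,0,-0.03,0],
  [-0.5,0.0,0,-0.03,0],
  [-0.5,0.0,0,-0.03,0],
])

```text
time_s: 8.48
tcp_pos: [0.6002, -0.1498, 0.184]
tool_rot: [[-0.224, 0.975, 0.003], [0.975, 0.224, -0.001], [-0.002, 0.003, -1.0]]
contact_force: [-0.4, -0.8, -1.2]
finger_gap: 0.064
finger_force: 0.0
```

```bash
python3 - <<'E'
from h import *
im,w,s=cloud("wrist"); cv2.imwrite("pics/w6.png",im)
a=w.reshape(-1,3); a=a[(abs(a[:,0]-.6)<.04)&(abs(a[:,1]+.15)<.04)&(a[:,2]<.05)]
for lo in(.02,.03):
    g=a[a[:,2]>lo]; print(len(g),cv2.minEnclosingCircle(g[:,:2].astype(np.float32)),np.median(g[:,2]))
print(np.linalg.lstsq(np.c_[g[:,:2],np.ones(len(g))],g[:,2],rcond=None)[0],s["tcp_pos"],s["finger_gap"])
E
```

```text
1489 ((0.5991176962852478, -0.14990630745887756), 0.026264533400535583) 0.027073033182952733
386 ((0.5992429256439209, -0.1498282551765442), 0.014497180469334126) 0.033319588260454114
[-0.00209064 -0.00600905  0.03361067] [ 0.60023162 -0.14979007  0.18400452] 0.06400512025997479
```

View pics/w6.png

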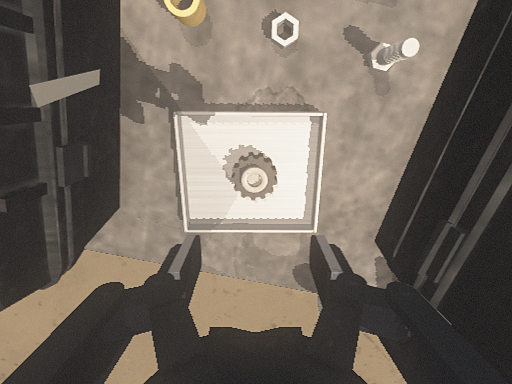

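The gear stands boss up at (255,178) in the tray. It is level, its boss top is at z = 0.033, and the gripper is clear.

```bash
python3 -c "
from workcell import job_done; print(job_done())"
```

```text
the job is handed in; nothing more can be done
None
```

The gear is out of the die and was set down boss up, level and near the centre of the tray floor; the blank was not touched, and the job was handed in at about 8.5 s, with no verdict returned.

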